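Release the whetstone: press the ratchet button and push the jaw back

TASK

The whetstone is clamped in its holder on the counter. With a fingertip press down the ratchet release button on the sliding jaw and, keeping it pressed, push the jaw back along its bars away from the stone, all the way to the stop at the end, then let go and come clear. Only press and push: pick nothing up, leave the stone lying where it is in the holder, and do not shift the cleaver or the dipping dish beside it.

Things in the scene. Friction and masses are not known exactly. Their poses are not given: they have to be found in the camera images.
- holder: Whetstone holder 327 mm long (its y), 68 mm wide, stuck to the counter on suction feet: it does not move. Origin on the counter under its middle, z up. Two steel guide bars and a toothed ratchet bar run along y; fixed black jaw (34 mm high) at the -y end, low black end bridge (24 mm high) at the +y end. The stone lies between fixed and sliding jaw; the sliding jaw opens towards +y.
- jaw (a joint): How far the sliding jaw is pushed back from the stone, m: 0 = at the stone (start), 0.050 = against the end bridge, its hard stop. It slides with about 1.5 N friction, but with the button up the ratchet (6 mm pitch) stops it moving away from the stone. With the button down it is pushed by its thumb stop, or dragged along by the fingertip's friction on the button.
- release (a joint): How far the ratchet release button on the sliding jaw is pressed down, m: 0 = up (start), 0.007 = fully down. A spring resists with about 3 N at first, 6 N fully down, and lifts it again when let go. The pawl is clear of the teeth from about 0.003 on; press it fully.
- release_top (a point): Centre of the top of the release button: a ridged steel cap 40 mm wide (holder's x), 32 mm long (y), its top 41 mm above the counter when up, 34 mm when fully down. It rides with the sliding jaw, on the holder's centre line. The jaw in front of it is 34 mm high; the stone (47 mm high) begins 29 mm towards -y of this point, the thumb stop 23 mm towards +y.
- jaw_stop (a point): Middle of the upper edge of the thumb stop, on the side facing the button: an upright black wall at the rear of the sliding jaw, 54 mm wide, 8 mm thick, its top 45 mm above the counter, on the holder's centre line, 23 mm from the button's centre towards the holder's +y; moves with the jaw.
- stone_center (a point): Centre of the whetstone, a block 180 mm (y) by 60 mm (x) by 27 mm, brown below and cream above, about 0.64 kg, loose between the jaws on rubber pads; its top is 47 mm above the counter.
- cleaver: Cleaver lying flat beside the holder, 300 mm long, blade 190 x 90 mm, 18 mm high at its handle; origin on the counter near the heel of the blade, below its back.
- dish: White ceramic dipping dish, 90 mm across, 28 mm high; origin under its middle.
- hob: Gas wok burner on a steel plate 440 mm (x) by 360 mm (y) let into the counter on the left, with a round-bottomed wok (330 mm across, rim 143 mm above the counter) on its steel stand, a knob and an igniter button. Fixed, not part of the work: keep clear of it. Origin on the counter under the wok's middle.
Not all that is in view belongs to the job. Leave any pink, red or yellow look-alike of the part that bears stone_center alone.

How it is judged:
By the outcome, as a careful person would: the job done as asked, in the order asked, and still so for the second after the job is handed in, with the robot touching nothing.
It also fails if it takes over 32 s, if anything falls off the work surface, if the arm or the gripper's body presses on something with over 40 N, if the wrist force passes 120 N, or if a joint passes its speed limit or range.

ROBOT

A 7-joint arm with a two-finger parallel gripper is mounted at the origin on the work surface. World frame = base frame: x ahead of the robot, y to its left, z up, the work surface at z = 0. Lengths are in m, angles in rad, forces in N, time in s.
With the tool pointing down it reaches from about 0.35 to 0.9 m from the base axis. Payload 8.1 kg.
Tool frame: the origin (TCP) lies at the centre of the arm's flange, where the gripper is bolted on; the fingertips stand 178 mm ahead of it and the grasp point (between the pads) lies 159 mm ahead of it; z points along the fingers, y is the direction in which the jaws open and shut (so a half turn about z gives the same grasp; the last joint's range is limited). The gripper opens to 92 mm and grips with 3 to 60 N. Pads are 19 mm wide; open, the fingers measure 130 mm over their backs; the gripper's body (75 mm by 190 mm) begins 47 mm behind the grasp point.
Start: joints at [1.22, 0.434, 0.025, 1.573, -0.012, 1.134, -0.075], TCP at [0.153, -0.606, 0.405] pointing down, gripper open.
Joint ranges: [-2.62, 2.62], [-0.44, 2.09], [-1.27, 1.32], [0.08, 2.57], [-1.32, 4.46], [0.12, 2], [-2.74, 2.74]. Speed limits (rad/s): [2.22, 2.22, 3.01, 3.01, 3.14, 3.14, 3.14].

INTERFACE

Orientations are given as a rotation vector (axis times angle).
In Python, from cell import arm, get_image, camera_model gives the robot as it stands. The module is installed in compiled form; this text tells all that it offers.
- The arm moves only by the shell command python3 -m pendant 'ROWS' [FORCE]. ROWS is JSON, a list that holds one entry, the list of rows, each a list of 7 numbers: the shift along the tool's x, y, z in mm, then the turn, a rotation vector about the tool's x, y, z in rad, then the closure, from -1 (fully open) to 1 (shut). In form: [[[x, y, z, rx, ry, rz, hand], ...]]. A call has 1 to 20 rows; each row is the pose to reach, as a shift and turn from the pose commanded when the call began, along the tool's axes at that moment; what a row does not reach only later rows make up. A row lasts 1/8 s, in which the tool goes at most 62.5 mm and 10.7 degrees, less where a joint would pass 70% of its speed; a pose out of reach is approached as far as the arm can. A call with a gripper value outside its range is refused whole. The fingers move at their own pace and stop on an object; FORCE is the grip in N (left out, the last holds). Time passes only in rows, so rows that repeat a pose let the fingers close. It gives the time, the measured TCP pose, the force and the opening at its end, in the units of the state.
- arm.observe(): the state, without advancing time (a new reading comes with each control period).
- get_image(name): name is "side" or "top" or "wrist"; returns the picture (384x512x3 uint8, red, green, blue); there is no depth.
- camera_model(name): a dict with "fx", "fy", "cx", "cy" (pixels), "position" and "orientation" of the camera in the world; the wrist camera has in their place "T_tool_cam" (4x4, takes a point from camera to tool coordinates, whose origin is the TCP and whose axes are the flange's). Camera axes: x right, y down, z forward; pixel columns grow to the right and rows downward; lengths in m; the calibration is good to about 2 mm. A picture is of the moment at which its call begins: read the wrist's pose just before it. camera_model takes no time and is no camera call.
- arm.sign_off(): hands the job in, once; it reports no verdict.
The state is a dict: "clock": time; "joints": joint angles; "dq": joint speeds; "joint_efforts": joint torques, N m; "position": TCP position; "ee_rot": TCP orientation; "force": force on the tool from outside, world axes, zero at the start; "ft_torque": the same for the moment, N m; "width": opening from 0.0 (shut) to 1.0 (fully open).
Only numpy, scipy, OpenCV 4.12 (cv2) and the standard library are available. Lean on these libraries where they do the work, as an engineer would, in place of code of your own. Each camera call takes 0.05 s, during which the arm holds its last target.

## Working session

There is one attempt and no reset: what is moved stays moved. The work goes in short steps, Python scripts to look and compute and a shell command to move; the robot and the scene stay as the last step left them, time stands still between calls to the robot, and variables do not carry over. Pictures are saved under pics/ and viewed, and the job is handed in when it is done.

```bash
mkdir -p pics; ls
python3 - <<'E'
from cell import arm,get_image,camera_model
import cv2
s=arm.observe()
for k,v in s.items(): print(k,v)
for n in ["side","top","wrist"]:
    print(n,camera_model(n))
    cv2.imwrite(f"pics/{n}0.png",cv2.cvtColor(get_image(n),cv2.COLOR_RGB2BGR))
E
```

```text
pics
clock 0.0
joints [ 1.22043525  0.43521371  0.02498679  1.57408171 -0.01158599  1.13399918
 -0.07507147]
dq [ 0.00156071  0.00023841  0.00120075  0.00231783  0.00048411 -0.00100916
  0.00020369]
joint_efforts [ 2.69408365e-04 -6.67857814e+01  9.85306688e-01 -3.14465797e+01
 -6.04925863e-02  4.29543585e-02  1.72808868e-04]
position [ 0.15317557 -0.60570413  0.40395663]
ee_rot [-3.11602087e+00 -3.87925687e-01  5.49339254e-04]
force [0.18848824 0.80394337 0.58730232]
ft_torque [-0.01635979 -0.03732913 -0.02343911]
width 1.0004220261524353
side {'fx': 372.7542621193453, 'fy': 372.7542621193453, 'cx': 255.16189839221803, 'cy': 195.3009790020407, 'position': array([-0.00895935,  0.89675245,  0.71068378]), 'orientation': array([-0.61630887,  2.46265628, -1.37208249])}
top {'fx': 489.5768398316851, 'fy': 489.5768398316851, 'cx': 259.0115004607477, 'cy': 183.01928447785608, 'position': array([ 0.43342321, -0.01739505,  1.5729685 ]), 'orientation': array([-2.22680283,  2.16908327, -0.05990544])}
wrist {'fx': 298.6869734587358, 'fy': 298.6869734587358, 'cx': 254.08855097070602, 'cy': 192.9965848044738, 'T_tool_cam': array([[-3.96917179e-04, -9.69888595e-01, -2.43548674e-01,
         6.51424767e-02],
       [ 9.99999886e-01, -3.20635285e-04, -3.52851962e-04,
        -3.93331409e-04],
       [ 2.64136795e-04, -2.43548786e-01,  9.69888612e-01,
         1.97920649e-02],
       [ 0.00000000e+00,  0.00000000e+00,  0.00000000e+00,
         1.00000000e+00]])}
```

View pics/top0.png

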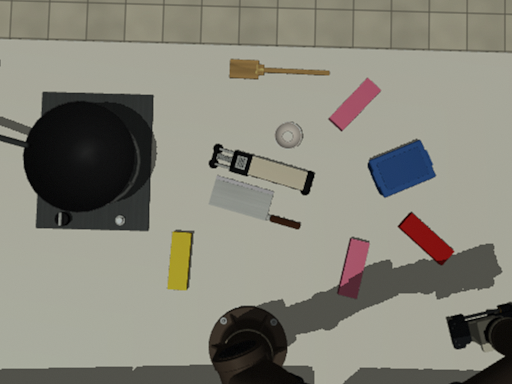

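View pics/side0.png

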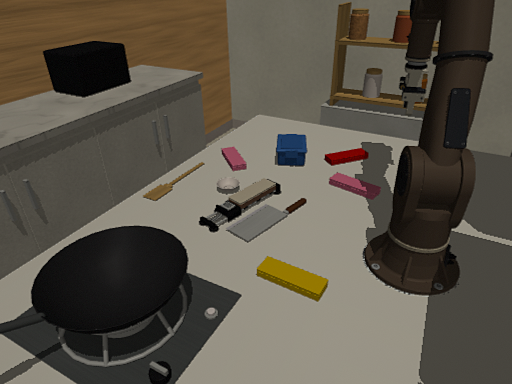

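View pics/wrist0.png

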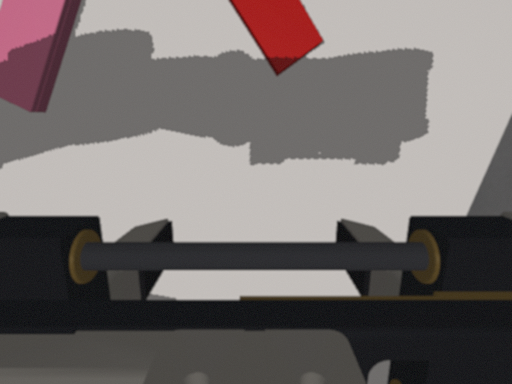

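The top view shows the holder with the cream stone at about (280,172), the sliding jaw with its steel button at about (241,162) and the end bridge at (216,156). The cleaver is at (245,197) and the dish at (289,134). The stone could be confused with pink (355,104), pink (354,267), red (426,238) or yellow (180,260) blocks. I choose the cream and brown stone in the holder. Next I check it in a close crop.

```bash
cat > h.py <<'E'
import numpy as np,cv2
from scipy.spatial.transform import Rotation as R
from cell import arm,get_image,camera_model
def cam(n,s=None):
    m=camera_model(n)
    K=np.array([[m['fx'],0,m['cx']],[0,m['fy'],m['cy']],[0,0,1]])
    if 'position' in m: return K,R.from_rotvec(m['orientation']).as_matrix(),np.array(m['position'])
    T=np.array(m['T_tool_cam']); Rt=R.from_rotvec(s['ee_rot']).as_matrix()
    return K,Rt@T[:3,:3],Rt@T[:3,3]+s['position']
def ray(c,uv,z):
    K,Rm,p=c; d=Rm@np.linalg.inv(K)@np.array([*uv,1.]); return p+d*(z-p[2])/d[2]
def proj(c,P):
    K,Rm,p=c; q=K@(Rm.T@(np.asarray(P)-p)); return q[:2]/q[2]
E
python3 - <<'E'
from h import *
im=cv2.imread('pics/top0.png')
cv2.imwrite('pics/topcrop.png',cv2.resize(im[130:230,195:325],None,fx=6,fy=6,interpolation=cv2.INTER_CUBIC))
c=cam('top')
hsv=cv2.cvtColor(im,cv2.COLOR_BGR2HSV)
x0,y0,x1,y1=195,140,325,200
sub=im[y0:y1,x0:x1].astype(int); 
m=((hsv[y0:y1,x0:x1,1]>35)&(hsv[y0:y1,x0:x1,2]>130)).astype(np.uint8)
n,l,st,ce=cv2.connectedComponentsWithStats(m)
print(st[1:],ce[1:])
E
```

```text
[[  54   17   58   33 1018]] [[82.30746562 32.79174853]]
```

View pics/topcrop.png

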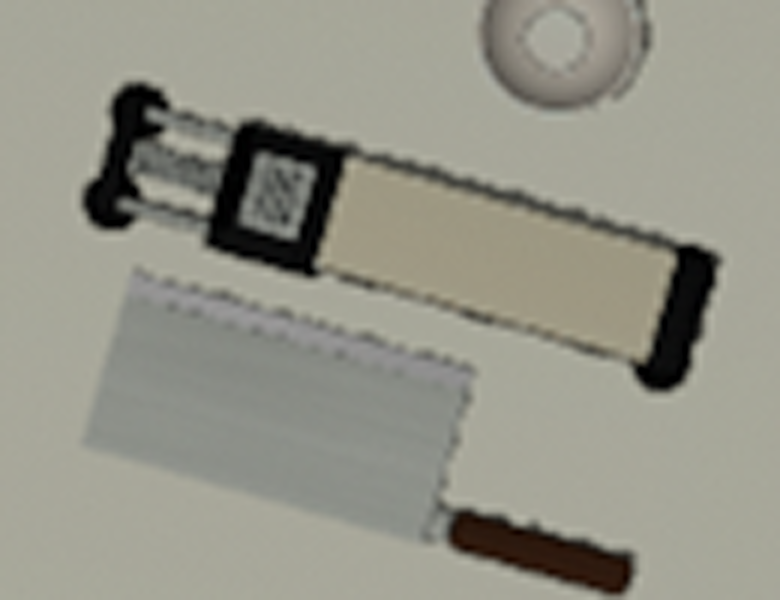

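The crop confirms the choice: the cream stone lies between the black jaws. The ridged button is at crop (277,193), which is pixel (241,162), with bare bars to its left as far as the end bridge. Now I measure.

Run:
```python
from h import *
im=cv2.imread('pics/top0.png'); hsv=cv2.cvtColor(im,cv2.COLOR_BGR2HSV)
c=cam('top'); x0,y0,x1,y1=195,140,325,200
h=hsv[y0:y1,x0:x1]
m=((h[...,1]>35)&(h[...,2]>130)).astype(np.uint8)
ct=max(cv2.findContours(m,0,2)[0],key=len)+np.array([x0,y0])
W=np.array([ray(c,p[0],.047)[:2] for p in ct],np.float32)
r=cv2.minAreaRect(W*1000); b=cv2.boxPoints(r)/1000; print('stone rect',r)
ce=np.array(r[0])/1000
# long axis
e=[b[1]-b[0],b[2]-b[1]]; a=max(e,key=np.linalg.norm); a=a/np.linalg.norm(a)
if a[1]<0:a=-a
print('holder +y',a,'ang',np.arctan2(a[1],a[0]))
b1=ray(c,(241.0,162.0),.041)[:2]
print('button by px',b1,'by stone',ce+a*(.090+.029))
# grey button mask
m2=((h[...,2]>85)).astype(np.uint8); n,l,st,cc=cv2.connectedComponentsWithStats(m2)
for s,k in zip(st,cc): 
    if 40<s[4]<600: print(s,k+[x0,y0],ray(c,k+[x0,y0],.041)[:2])
d=(b1-ce); print('along',d@a,'across',d@[a[1],-a[0]])
# dark extents
m3=(h[...,2]<45).astype(np.uint8); ys,xs=np.nonzero(m3)
P=np.array([ray(c,(x+x0,y+y0),.03)[:2]-ce for x,y in zip(xs,ys)]); print('dark along',(P@a).min(),(P@a).max(), 'across',(P@[a[1],-a[0]]).min(),(P@[a[1],-a[0]]).max())
# dish, side check
print('side proj of button',proj(cam('side'),[*b1,.041]))
s=cv2.imread('pics/side0.png');cv2.imwrite('pics/sidecrop.png',cv2.resize(s[165:245,190:320],None,fx=6,fy=6,interpolation=cv2.INTER_CUBIC))
```

```text
stone rect ((543.6213989257812, -79.26300811767578), (175.55592346191406, 56.75935745239258), 74.96013641357422)
holder +y [0.25949097 0.96574557] ang 1.3083013
button by px [0.57495102 0.0352045 ] by stone [0.57450082 0.03566071]
[ 40  16  12  14 116] [240.62068966 162.30172414] [0.57396932 0.03636802]
along 0.11867623954527874 across 0.0005531585690721295
dark along -0.11243778046364464 0.2162369121506449 across -0.03986482138304969 0.03625707508085205
side proj of button [228.28518781 204.58002235]
```

View pics/sidecrop.png

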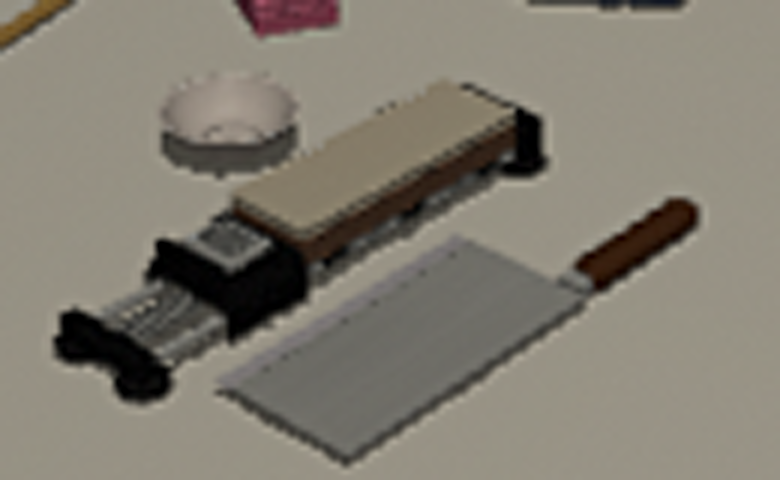

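Three measurements of the button agree to 1 mm: (0.5745, 0.0357, 0.041). They are the direct ray, the stone rectangle plus 119 mm, and the side view, where it projects to (228,205) and is seen at (229,205). The stone measures 176 x 57 mm against 180 x 60 given, and holder +y points along 1.308 rad. Now I work out the approach.

```bash
cat >> h.py <<'E'
A=np.array([0.2595,0.9657,0]); B=np.array([0.5745,0.0357,0.0])
def goal(off,ztip):
    x=A/np.linalg.norm(A); z=np.array([0,0,-1.]); y=np.cross(z,x)
    Rg=np.stack([x,y,z],1); return Rg,B+x*off+[0,0,ztip+.178]
def rel(off,ztip):
    s=arm.observe(); Rt=R.from_rotvec(s['ee_rot']).as_matrix(); Rg,p=goal(off,ztip)
    return np.r_[Rt.T@(p-s['position'])*1000, R.from_matrix(Rt.T@Rg).as_rotvec()]
E
python3 -c "
from h import *
print(np.round(rel(.005,.12),3)); print(arm.observe()['clock'])"
```

```text
[ 5.68127e+02 -5.22786e+02  1.06719e+02 -1.00000e-03 -1.00000e-03
 -1.06100e+00]
0.15
```

```bash
python3 -m pendant '[[[20,-18,0,0,0,-0.03,1],[60,-55,0,0,0,-0.11,1],[100,-92,0,0,0,-0.19,1],[140,-129,0,0,0,-0.27,1],[180,-166,0,0,0,-0.35,1],[220,-203,0,0,0,-0.43,1],[260,-240,0,0,0,-0.5,1],[300,-277,0,0,0,-0.58,1],[340,-314,0,0,0,-0.66,1],[380,-351,0,0,0,-0.74,1],[420,-388,5,0,0,-0.82,1],[460,-424,20,0,0,-0.9,1],[500,-460,45,0,0,-0.97,1],[535,-492,70,0,0,-1.03,1],[558,-514,90,-0.001,-0.001,-1.061,1],[568,-523,103,-0.001,-0.001,-1.061,1],[568,-523,107,-0.001,-0.001,-1.061,1],[568,-523,107,-0.001,-0.001,-1.061,1],[568,-523,107,-0.001,-0.001,-1.061,1]]]' 20
python3 - <<'E'
from h import *
print(np.round(rel(.005,.12),3),arm.observe()['force'])
s=arm.observe(); im=cv2.cvtColor(get_image('wrist'),cv2.COLOR_RGB2BGR)
c=cam('wrist',s)
for q in [(0,0,.041),(0,.023,.045),(0,-.029,.047)]: print(q,proj(c,B+A*q[1]+[0,0,q[2]]))
cv2.imwrite('pics/w1.png',im)
E
```

```text
clock: 2.52
position: [0.5756, 0.039, 0.2985]
ee_rot: [2.493, 1.908, -0.001]
force: [0.1, 0.1, 0.4]
width: 0.003
[ 1.525e+00 -1.850e-01  5.310e-01  1.000e-03  2.000e-03 -2.000e-03] [0.08096497 0.14881324 0.35453492]
(0, 0, 0.041) [253.67155795 203.33626394]
(0, 0.023, 0.045) [253.60474698 176.97380005]
(0, -0.029, 0.047) [253.75835295 238.83012036]
```

View pics/w1.png

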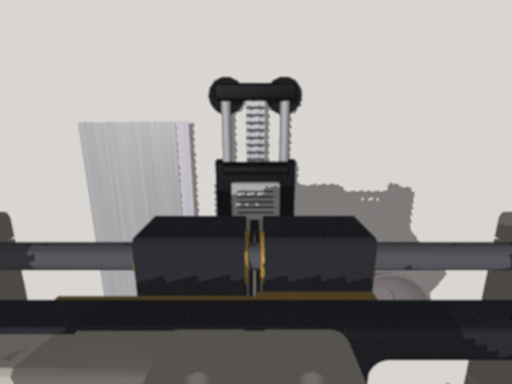

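The wrist view shows the holder straight in the image, centred on column 255 (predicted 253.7). The button's far edge is at row 181 and the thumb stop at rows 160-177. All of it agrees with the measurement to within 2 mm, and the fingers are shut. Next I descend to just above the button.

```bash
python3 -m pendant '[[[1,0.5,10,0,0,0,1],[2,1,25,0,0,0,1],[2,1,40,0,0,0,1],[2,1,55,0,0,0,1],[2,1,66,0,0,0,1],[2,1,73,0,0,0,1],[2,1,75,0,0,0,1],[2,1,75,0,0,0,1],[2,1,75,0,0,0,1]]]'
python3 - <<'E'
from h import *
s=arm.observe();print(np.round(rel(.005,.041),3),s['force'],s['clock'],'tip z',s['position'][2]-.178)
im=cv2.cvtColor(get_image('side'),cv2.COLOR_RGB2BGR)
cv2.imwrite('pics/s2.png',cv2.resize(im[150:250,170:300],None,fx=6,fy=6,interpolation=cv2.INTER_CUBIC))
E
```

```text
clock: 3.7
position: [0.5774, 0.042, 0.2232]
ee_rot: [2.492, 1.911, -0.0]
force: [0.2, -0.5, 0.1]
width: 0.004
[-1.815e+00 -1.151e+00  4.184e+00  1.000e-03  1.000e-03  0.000e+00] [ 0.19228289 -0.46444456  0.07546689] 3.7 tip z 0.04518319105533328
```

View pics/s2.png

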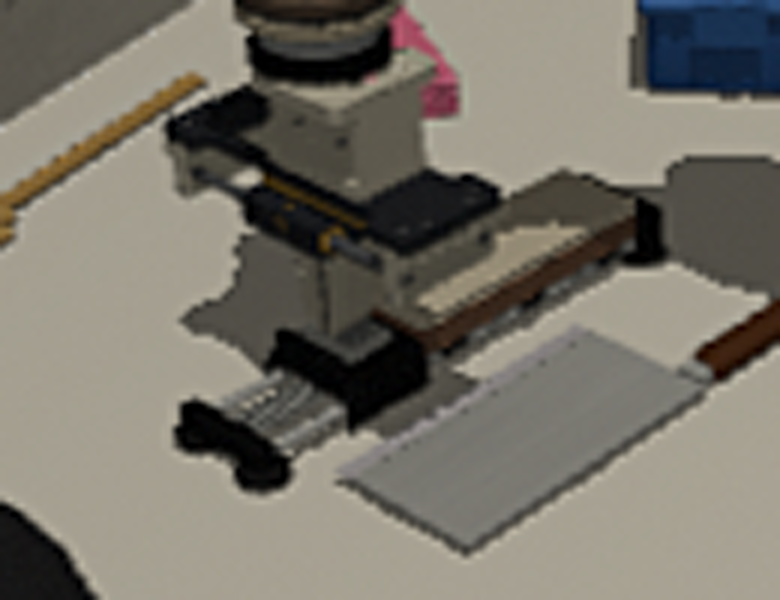

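The side view shows the shut fingertips right over the steel button (crop (345,340)), between the stone and the thumb stop. Next I press straight down in small steps.

```bash
python3 -m pendant '[[[0,0,3,0,0,0,1],[0,0,5,0,0,0,1],[0,0,7,0,0,0,1],[0,0,9,0,0,0,1],[0,0,9,0,0,0,1]]]'
python3 -m pendant '[[[0,0,1,0,0,0,1],[0,0,2,0,0,0,1],[0,0,3,0,0,0,1],[0,0,3,0,0,0,1]]]'
```

```text
clock: 4.38
position: [0.5774, 0.0419, 0.2138]
ee_rot: [2.492, 1.911, -0.001]
force: [0.4, -0.2, 4.3]
width: 0.004
clock: 4.88
position: [0.5775, 0.0423, 0.2121]
ee_rot: [2.491, 1.911, 0.001]
force: [-3.5, 0.2, 19.1]
width: 0.002
```

The tip is at 34 mm with 19 N, so the button is fully down (4.3 N on the way, matching the spring). Now I push along +y with it held.

```bash
python3 -m pendant '[[[2,0,0,0,0,0,1],[4,0,0,0,0,0,1],[7,0,0,0,0,0,1],[10,0,0,0,0,0,1],[13,0,0,0,0,0,1],[16,0,0,0,0,0,1],[19,0,0,0,0,0,1],[22,0,0,0,0,0,1],[24,0,0,0,0,0,1],[25,0,0,0,0,0,1],[25,0,0,0,0,0,1]]]'
python3 - <<'E'
from h import *
s=arm.observe();print(-np.round(rel(0,.034),3),s['force'],s['clock'])
im=cv2.cvtColor(get_image('side'),cv2.COLOR_RGB2BGR)
cv2.imwrite('pics/s3.png',cv2.resize(im[150:250,170:300],None,fx=6,fy=6,interpolation=cv2.INTER_CUBIC))
E
```

```text
clock: 6.25
position: [0.5839, 0.0667, 0.212]
ee_rot: [2.491, 1.912, 0.001]
force: [-3.5, 0.1, 18.4]
width: 0.002
[ 3.234e+01  1.092e+00 -6.200e-02 -2.000e-03 -1.000e-03 -1.000e-03] [-3.45848689  0.10797871 18.44502367] 6.25
```

View pics/s3.png

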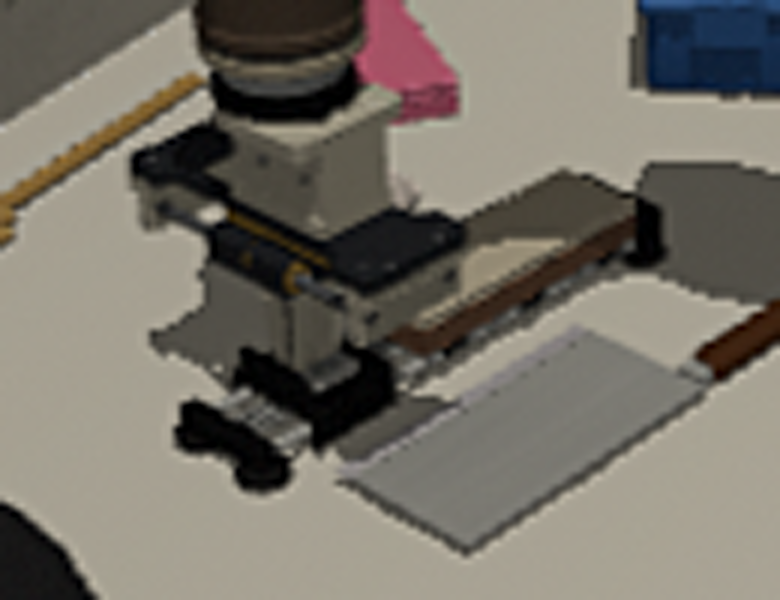

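The jaw has moved about halfway, dragged by friction on the button, with a gap opening to the stone. The stone has not moved. I keep pushing.

```bash
python3 -m pendant '[[[2,0,0,0,0,0,1],[4,0,0,0,0,0,1],[7,0,0,0,0,0,1],[10,0,0,0,0,0,1],[13,0,0,0,0,0,1],[16,0,0,0,0,0,1],[18,0,0,0,0,0,1],[20,0,0,0,0,0,1],[22,0,0,0,0,0,1],[22,0,0,0,0,0,1]]]'
python3 -m pendant '[[[1,0,0,0,0,0,1],[2,0,0,0,0,0,1],[3,0,0,0,0,0,1],[4,0,0,0,0,0,1],[4,0,0,0,0,0,1]]]'
python3 - <<'E'
from h import *
s=arm.observe();print(-np.round(rel(0,.034),3),s['force'],s['clock'],'Fy',s['force']@A)
E
```

```text
clock: 7.55
position: [0.5896, 0.0881, 0.2121]
ee_rot: [2.491, 1.912, 0.001]
force: [-2.6, 0.7, 18.7]
width: 0.005
clock: 8.18
position: [0.5905, 0.0908, 0.212]
ee_rot: [2.491, 1.91, -0.002]
force: [-4.5, -2.7, 19.0]
width: 0.004
[ 5.7331e+01  1.1260e+00 -1.2900e-01 -1.0000e-03 -2.0000e-03  0.0000e+00] [-4.46601925 -2.70894517 18.99529483] 8.175 Fy -3.7749603418914695
```

```bash
python3 -m pendant '[[[1,0,0,0,0,0,1],[2,0,0,0,0,0,1],[3,0,0,0,0,0,1],[3,0,0,0,0,0,1]]]'
python3 -m pendant '[[[1,0,0,0,0,0,1],[2,0,0,0,0,0,1],[3,0,0,0,0,0,1],[3,0,0,0,0,0,1]]]'
python3 - <<'E'
from h import *
s=arm.observe();print(-np.round(rel(0,.034),3),s['force'],s['clock'],'Fy',s['force']@A)
for n in ['side','top']:
    im=cv2.cvtColor(get_image(n),cv2.COLOR_RGB2BGR)
    cr=im[150:250,170:300] if n=='side' else im[130:230,195:325]
    cv2.imwrite(f'pics/{n}4.png',cv2.resize(cr,None,fx=6,fy=6,interpolation=cv2.INTER_CUBIC))
E
```

```text
clock: 8.68
position: [0.5909, 0.0917, 0.2118]
ee_rot: [2.491, 1.907, -0.007]
force: [-6.6, -9.0, 24.2]
width: 0.005
clock: 9.18
position: [0.5913, 0.0927, 0.2117]
ee_rot: [2.492, 1.904, -0.012]
force: [-8.9, -15.0, 27.3]
width: 0.006
[ 5.9378e+01  1.2920e+00 -2.9300e-01  0.0000e+00 -9.0000e-03  3.0000e-03] [ -8.90687989 -14.95970821  27.28207543] 9.175 Fy -16.757925549420506
```

View pics/side4.png

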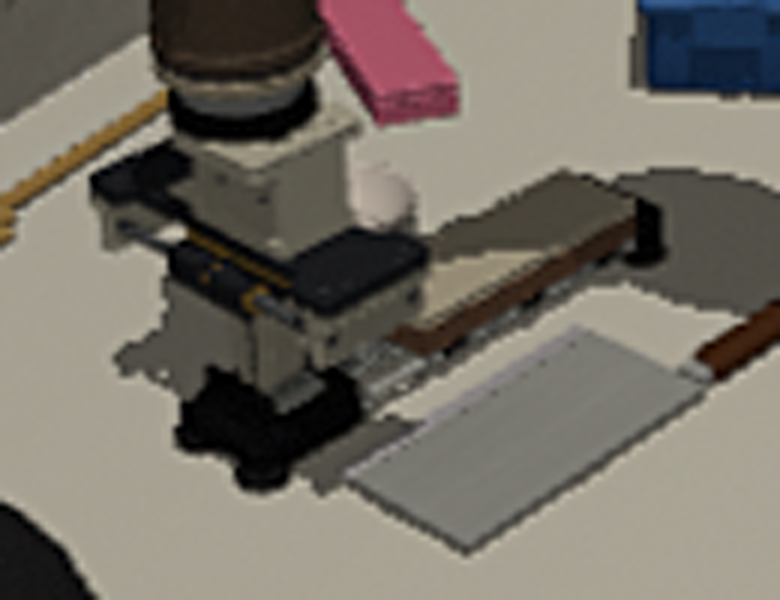

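The jaw sits against the end bridge. Force along the bars rises to 17 N with only about 1 mm of motion per 3 mm commanded, which is the hard stop. I lift straight up and clear.

```bash
python3 -m pendant '[[[0,0,-3,0,0,0,1],[0,0,-7,0,0,0,1],[0,0,-12,0,0,0,1],[0,0,-20,0,0,0,1],[0,0,-35,0,0,0,1],[0,0,-55,0,0,0,1],[0,0,-80,0,0,0,1],[0,0,-110,0,0,0,1],[0,0,-140,0,0,0,1],[-20,0,-170,0,0,0,1],[-60,0,-190,0,0,0,1],[-110,0,-200,0,0,0,1],[-160,0,-200,0,0,0,1],[-210,0,-200,0,0,0,1],[-250,0,-200,0,0,0,1],[-270,0,-200,0,0,0,1],[-270,0,-200,0,0,0,1]]]'
python3 - <<'E'
from h import *
s=arm.observe();print(s['position'],s['force'],s['clock'])
for n in ['side','top']:
    im=cv2.cvtColor(get_image(n),cv2.COLOR_RGB2BGR)
    cv2.imwrite(f'pics/{n}5full.png',im)
    cr=im[150:250,170:300] if n=='side' else im[130:230,195:325]
    cv2.imwrite(f'pics/{n}5.png',cv2.resize(cr,None,fx=6,fy=6,interpolation=cv2.INTER_CUBIC))
E
```

```text
clock: 11.4
position: [0.5215, -0.1648, 0.4117]
ee_rot: [2.494, 1.908, -0.001]
force: [-0.1, 0.7, 0.1]
width: 0.004
[ 0.52152541 -0.16480319  0.41165542] [-0.09313118  0.74628158  0.1103771 ] 11.4
```

View pics/top5.png

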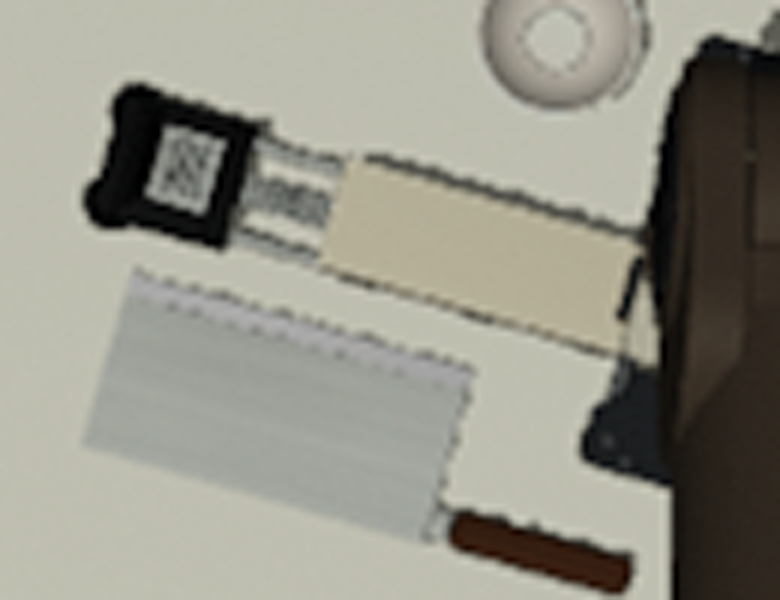

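View pics/side5.png

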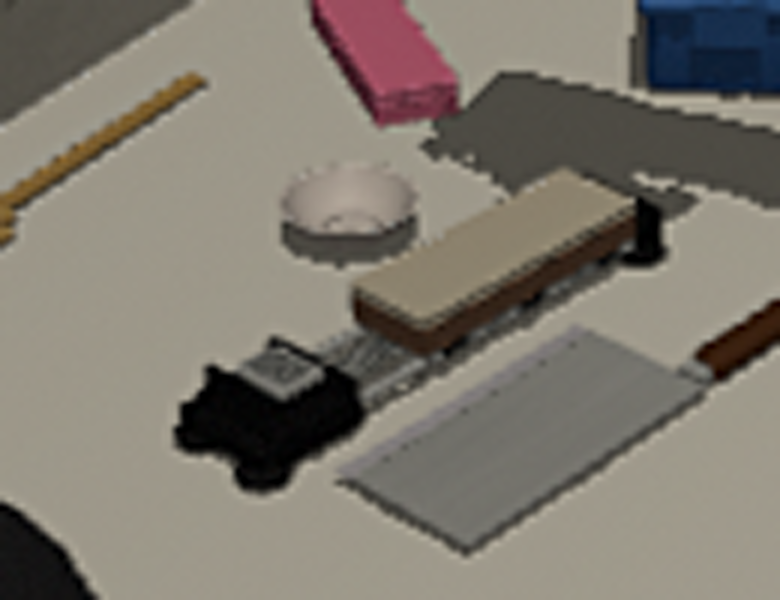

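Both views show the jaw against the end bridge, with no bar visible between them, and the button up again at top crop (186,168). The stone, cleaver and dish are in their old pixels. One numeric check, then I hand in.

Run:
```python
from h import *
c=cam('top'); x0,y0,x1,y1=195,140,325,200; K=[]
a=cv2.imread('pics/top0.png');b=cv2.imread('pics/top5full.png')
for im in (a,b):
    v=cv2.cvtColor(im,cv2.COLOR_BGR2HSV)[y0:y1,x0:x1,2]
    n,l,st,cc=cv2.connectedComponentsWithStats((v>85).astype(np.uint8))
    for s,k in zip(st,cc):
        if 80<s[4]<160: p=ray(c,k+[x0,y0],.041); K.append(p); print(s,(p-B)@A)
d=cv2.absdiff(a,b).max(2)
print('diff cleaver',np.median(d[175:225,205:265]),'p99',np.percentile(d[175:225,205:265],99),'dish',np.percentile(d[120:148,275:302],99))
s=arm.observe(); print(s['clock'],s['force'])
if len(K)==2 and abs((K[1]-K[0])@A-.05)<.004: print(arm.sign_off())
```

```text
[ 40  16  12  14 116] 0.000507394463347184
[ 24  11  14  15 135] 0.05028101006169463
diff cleaver 22.0 p99 25.0 dish 24.0
11.5 [ 0.64045244 -0.25605613  0.38238134]
the job is handed in; nothing more can be done
None
```

The job is done and handed in at 11.5 s. With the gripper shut, I pressed the release button fully down: the tip reached 34 mm above the counter at about 19 N. Keeping it pressed, I pushed the jaw back along its bars to the end bridge, then lifted straight up and moved clear.

- **Jaw travel:** in the top camera the button moved 49.8 mm, against 50 mm for full travel. At the end the push met a hard stop at about 17 N, and both views show the jaw against the bridge with the button up again.
- **Stone, cleaver and dish:** all three look unmoved by eye in the pictures taken before and after. The pixel comparison of the cleaver and dish showed an almost uniform change of about 22 to 25 levels. I read that as a brightness change between the pictures, so it only weakly confirms that nothing shifted.
- **Forces:** the largest reported contact force was about 32 N in total, at the fingertip, well below the 120 N wrist limit. After moving clear, the force reading was under 1 N.
- **Disagreements:** the wrist view was 1 to 2 mm off the prediction, within the calibration accuracy.

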